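Index the decorating wheel to its fourth click

ROBOT

A 6-joint arm with a two-finger parallel gripper is mounted at the origin on the work surface. World frame = base frame: x ahead of the robot, y to its left, z up, the work surface at z = 0. Lengths are in mm, angles in rad, forces in N, time in s.
With the tool pointing down it reaches from about 275 to 1000 mm from the base axis. Payload 8.4 kg.
Tool frame: the origin (TCP) lies on the centre line of the jaws, within the pads' length; the fingertips stand r.tip_reach ahead of it and the grasp point (between the pads) lies 11 mm behind it (r.tip_reach is the distance from the TCP to the fingertips, in mm); z points along the fingers, y is the line along which they close (so a half turn about z gives the same grasp; the last joint's range is limited). The gripper opens to 85 mm and grips with 20 to 120 N. Pads are 22 mm wide; open, the fingers measure 114 mm over their backs; the gripper's body (76 mm by 85 mm) begins 54 mm behind the grasp point. The pads swing forward as they close: fully open they stand 13 mm farther back than shut.
Start: joints at [-1.297, 0.353, 1.633, -0, 1.155, -0.002], TCP at [170.196, -601.383, 239.281] pointing down, gripper open.
Joint ranges: [-2.63, 2.63], [-0.92, 2.1], [0.06, 2.66], [-1.3, 4.44], [0, 2.69], [-3.02, 3.02]. Speed limits (rad/s): [2.22, 2.22, 2.79, 3.14, 3.14, 3.14].

INTERFACE

Orientations are given as [roll, pitch, yaw] about the fixed x, y, z axes, in that order (R = Rz(yaw) Ry(pitch) Rx(roll)).
In Python, from rig import r gives the robot as it stands.
- The arm moves only by the tool carry_out, never from a script. Its argument "targets" is a list of rows, each an object with "dp": the shift along the tool's x, y, z in mm, a list of three; "yaw": the turn about the tool's z in degrees. A call has 1 to 12 rows; each row is the pose to reach, as a shift and turn from the pose commanded when the call began, along the tool's axes at that moment; what a row does not reach only later rows make up. A row lasts 1/8 s, in which the tool goes at most 62.5 mm and 10.7 degrees, less where a joint would pass 70% of its speed; a pose out of reach is approached as far as the arm can. A call with a gripper value outside its range is refused whole. "fingers" is the opening, from -1 (shut) to 1 (fully open), so that 0 is half open, set as the call begins (left out, the last holds). The fingers move at their own pace and stop on an object; "grip_force" is the grip in N (left out, the last holds). Time passes only in rows, so rows that repeat a pose let the fingers close. It gives the time, the measured TCP pose, the force, the opening and the grip force at its end, in the units of the state.
- r.sense(): the state, without advancing time (a new reading comes with each control period).
- r.grab_frame(name): name is "scene" or "side" or "wrist"; returns the picture (420x560x3 uint8, red, green, blue); there is no depth.
- r.get_calibration(name): a dict with "fx", "fy", "cx", "cy" (pixels), "rvec" (rotation vector, rad) and "tvec" (3), from world to camera coordinates, as OpenCV has them. Camera axes: x right, y down, z forward; pixel columns grow to the right and rows downward; lengths in mm; the calibration is good to about 2 mm. The wrist camera is an equidistant fisheye: a pixel r from the principal point sees the ray r / f radians off the axis. A picture is of the moment at which its call begins: read the wrist's pose just before it. get_calibration takes no time and is no camera call; for the wrist camera it gives the pose at the moment of the call.
- r.sign_off(): hands the job in; it is judged then, once.
The state is a dict: "clock": time; "qpos": joint angles; "qvel": joint speeds; "joint_efforts": joint torques, N m; "eef_pos": TCP position; "tcp_rot": TCP orientation; "contact_force": force on the tool from outside, world axes, zero at the start; "wrist_torque": the same for the moment, N m; "opening": opening from 0.0 (shut) to 1.0 (fully open); "grasp_force": force on a finger pad.
Only numpy, scipy, OpenCV 4.12 (cv2) and the standard library are available. Lean on these libraries where they do the work, as an engineer would, in place of code of your own. Each camera call takes 0.05 s, during which the arm holds its last target. There are 200 camera calls.

TASK

The round white box on the clicking (indexing) decorating wheel is to be painted on its next side. Turn that wheel by its upright peg, anticlockwise as seen from above, until the peg stands at the fourth click counted from the home post (120 degrees from the post), leave it settled in that click and let go, with the box still standing in the middle of the wheel.

Things in the scene. Friction and masses are not known exactly. Their poses are not given: they have to be found in the camera images.
- wheel (a joint): Angle in rad of the indexing wheel: 0 with the peg in line with the home post, growing anticlockwise seen from above. Sprung clicks every 0.524 rad (30 degrees); let go, it settles in the nearest. Fourth click: 2.094. It starts in click 0, 1 or 2. End stops at -0.17 and 2.79. Moving the peg over a click takes about 4 N.
- axis (a point): Centre of the indexing wheel's top face (aluminium disc, 250 mm wide), on its upright axis, 62 mm above the table; stays put. Its fixed foot, 310 mm wide, has a dark tick beyond the disc's edge for each click, and at click 0 the dark home post (16 by 24 mm, 50 mm high, 140 mm from the axis). The smaller plain wheel (no peg, no ticks, a vase on it) is not to be used.
- peg (a point): Centre of the top of the plain steel peg, upright on the indexing wheel near its rim: 18 mm in diameter, standing 50 mm above the wheel's top face (its top 112 mm above the table), centre line 110 mm from the axis. It goes round with the wheel.
- box: White porcelain lidded box standing loose in the middle of the indexing wheel: 113 mm in diameter, 54 mm high, 0.3 to 0.6 kg, black motif on its lid. Origin at the centre of its underside, z up. It turns with the wheel; its side is 44 mm from the peg's near side.
Things that resemble listed ones, but are neither listed nor needed, are in the scene too. Of the things that look like the box, the largest one is meant.

How it is judged:
By the outcome, as a careful person would: the job done as asked, in the order asked, and still so for the second after the job is handed in, with the robot touching nothing.
It also fails if it takes over 40 s, if anything falls off the work surface, if the arm or the gripper's body presses on something with over 40 N, if the wrist force passes 120 N, or if a joint passes its speed limit or range.

## Working session

There is one attempt and no reset: what is moved stays moved. The work goes in short steps, Python scripts to look and compute and a tool call to move; the robot and the scene stay as the last step left them, time stands still between calls to the robot, and variables do not carry over. Pictures are saved under pics/ and viewed, at most 10 in all, crops included, and the job is handed in when it is done.

Besides the shell and the picture viewer there is one more tool, called after "Emit:" as a command line: name --argument value ..., lists and objects as JSON in quotes. carry_out: Moves the arm, as the interface text tells. Its arguments: {"type":"object","properties":{"targets":{"type":"array","items":{"type":"object","properties":{"dp":{"type":"array","items":{"type":"number"}},"yaw":{"type":"number"}}}},"fingers":{"type":"number"},"grip_force":{"type":"number"}},"required":["targets"]}

```bash
mkdir -p pics
python3 - <<'E'
from rig import r
import cv2,numpy as np
a=r.grab_frame("scene");b=r.grab_frame("side")
cv2.imwrite("pics/a.png",a[:,:,::-1]);cv2.imwrite("pics/b.png",b[:,:,::-1])
s=r.sense();print(s["eef_pos"],s["tcp_rot"],r.tip_reach,s["clock"])
for n in("scene","side"):print(r.get_calibration(n))
E
```

```text
[ 170.07873207 -600.97044796  238.61727758] [-3.14030222e+00  2.60563733e-06  2.75813773e-01] 8.0 0.1
{'fx': 451.65031782731535, 'fy': 451.65031782731535, 'cx': 281.42627500310977, 'cy': 215.1164792084528, 'rvec': array([ 1.23380221,  2.19889761, -1.05666286]), 'tvec': array([ 452.32700244, -219.45110497, 1396.88858091])}
{'fx': 379.9579541995239, 'fy': 379.9579541995239, 'cx': 277.2209937995265, 'cy': 210.95827360154615, 'rvec': array([ 2.27583233, -0.22526178,  0.08184467]), 'tvec': array([-625.58291584,   62.06570843, 1106.37415551])}
```

View pics/a.png

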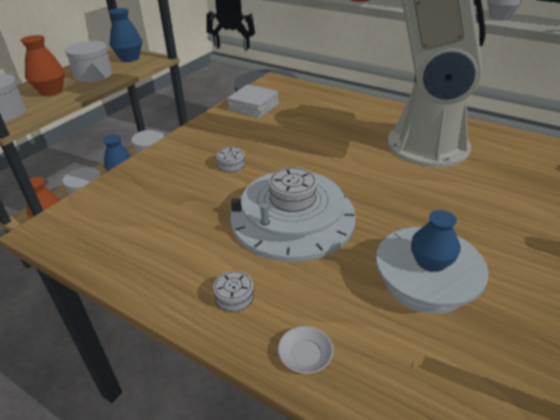

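View pics/b.png

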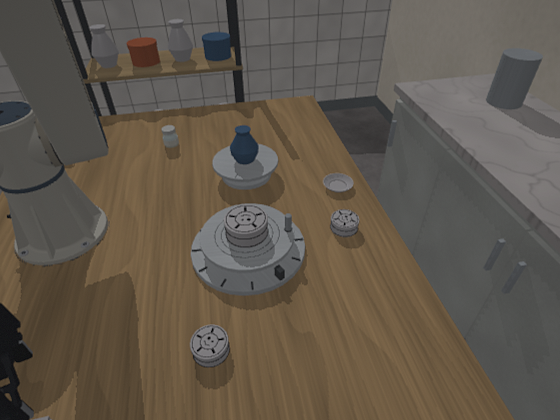

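Scene picture: indexing wheel at about (293,212), box lid (293,180), peg top (265,206), dark post (236,204). Side picture: lid (246,218), peg top (288,216), post (280,271).

```bash
cat > h.py <<'E'
import cv2,numpy as np
from rig import r
def ray(n,p):
    c=r.get_calibration(n);R=cv2.Rodrigues(c["rvec"])[0]
    d=R.T@np.array([(p[0]-c["cx"])/c["fx"],(p[1]-c["cy"])/c["fy"],1]);return -R.T@c["tvec"],d
def plane(n,p,z):
    o,d=ray(n,p);return (o+d*(z-o[2])/d[2]).round(1)
def tri(p,q):
    (a,u),(b,v)=ray("scene",p),ray("side",q)
    s=np.linalg.lstsq(np.c_[u,-v],b-a,rcond=None)[0];x,y=a+u*s[0],b+v*s[1]
    return ((x+y)/2).round(1),np.linalg.norm(x-y).round(1)
E
python3 - <<'E'
from h import *
print("lid",tri((293,180),(246,218)),plane("scene",(293,180),116),plane("side",(246,218),116))
print("peg",tri((265,206),(288,216)),plane("scene",(265,206),112),plane("side",(288,216),112))
print("post",tri((236,200),(280,269)))
a=cv2.imread("pics/a.png")[160:265,215:365];b=cv2.imread("pics/b.png")[195:300,180:330]
cv2.imwrite("pics/c.png",np.vstack([cv2.resize(x,None,fx=2.85,fy=2.85,interpolation=2) for x in (a,b)]))
E
```

```text
lid (array([ 522.8, -175.3,  114.8]), np.float64(2.9)) [ 522.3 -174.3  116. ] [ 523.6 -178.2  116. ]
peg (array([ 631. , -182.5,  107.8]), np.float64(2.6)) [ 633.9 -179.1  112. ] [ 630.8 -188.3  112. ]
post (array([ 584.9, -302. ,   47.5]), np.float64(4.0))
```

View pics/c.png

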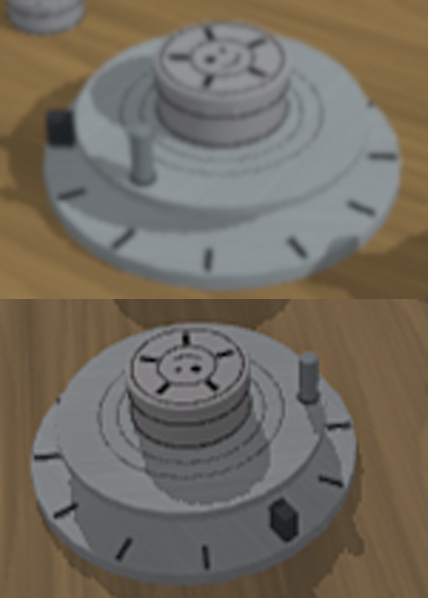

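Indexing wheel axis is about (522.5,-176), post bearing −64°, peg bearing −3.5°, at click 2 (radii 110 and 141 agree). Moving above the peg with jaws tangential.

Emit:
carry_out --targets '[{"dp":[40,-20,4],"yaw":2},{"dp":[90,-45,8],"yaw":4},{"dp":[140,-70,12],"yaw":6},{"dp":[190,-95,16],"yaw":8},{"dp":[240,-120,20],"yaw":10},{"dp":[290,-145,25],"yaw":12},{"dp":[340,-170,30],"yaw":14},{"dp":[390,-195,35],"yaw":16},{"dp":[440,-220,40],"yaw":18},{"dp":[490,-245,45],"yaw":19},{"dp":[530,-265,49],"yaw":19},{"dp":[558,-277,49],"yaw":19}]' --fingers 1 --grip_force 20

```text
clock: 1.6
eef_pos: [632.6, -181.0, 189.4]
tcp_rot: [-3.141, 0.001, -0.054]
contact_force: [-0.6, -0.9, -0.7]
opening: 0.998
grasp_force: 0.0
```

Emit:
carry_out --targets '[{"dp":[0,0,0],"yaw":0},{"dp":[0,0,0],"yaw":0},{"dp":[0,0,0],"yaw":0}]'

```text
clock: 1.98
eef_pos: [630.8, -183.7, 190.2]
tcp_rot: [3.142, 0.001, -0.057]
contact_force: [0.0, 0.6, 0.2]
opening: 1.002
grasp_force: 0.0
```

Run:
```python
from h import *
s=r.sense();print(s["eef_pos"],s["tcp_rot"],s["clock"],s["contact_force"],s["qpos"])
c=r.get_calibration("wrist");print(c)
cv2.imwrite("pics/w.png",r.grab_frame("wrist")[:,:,::-1])
R=cv2.Rodrigues(c["rvec"])[0]
def proj(P):
    q=R@np.array(P,float)+c["tvec"];t=np.arctan2(np.hypot(q[0],q[1]),q[2]);u=q[:2]/np.hypot(*q[:2])
    return (c["cx"]+c["fx"]*t*u[0]).round(1),(c["cy"]+c["fy"]*t*u[1]).round(1)
print("peg pred",proj((632,-183,112)),"axis lid",proj((522.5,-176,116)),"post",proj((585,-302,85)))
```

```text
[ 630.80013149 -183.71820509  190.24285838] [ 3.14151141e+00  5.46372851e-04 -5.68514887e-02] 1.975 [0.00253938 0.56831225 0.18754159] [-2.85586307e-01  4.48468440e-01  1.60435247e+00 -2.29064235e-04
  1.08928547e+00  1.34216762e+00]
{'fx': 325.19226210127806, 'fy': 325.19226210127806, 'cx': 282.8809520631891, 'cy': 214.04719683983774, 'rvec': array([-2.00341435,  2.12272292,  0.31854771]), 'tvec': array([-148.25968015,  589.11416253,  521.07375871])}
peg pred (np.float64(280.2), np.float64(227.0)) axis lid (np.float64(279.8), np.float64(352.4)) post (np.float64(420.8), np.float64(259.3))
```

View pics/w.png

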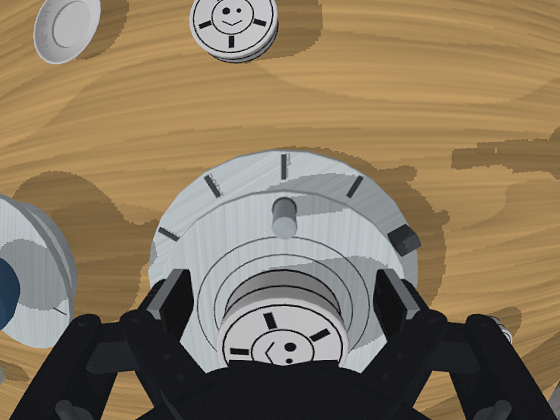

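Wrist view: peg top at (284,227), 4 px (about 2 mm) from prediction; one free tick at (354,186) lies between post (405,239) and the peg's tick (284,165), confirming click 2. Descend and close.

Emit:
carry_out --targets '[{"dp":[1,1,20]},{"dp":[1,1,45]},{"dp":[1,1,65]},{"dp":[1,1,80]},{"dp":[1,1,92]},{"dp":[1,1,100]},{"dp":[1,1,104]},{"dp":[1,1,104]}]'

```text
schema error: expected keys dp, yaw
```

Emit:
carry_out --targets '[{"dp":[0,0,0]},{"dp":[0,0,0]},{"dp":[0,0,0]},{"dp":[0,0,0]},{"dp":[0,0,0]},{"dp":[0,0,0]},{"dp":[0,0,0]},{"dp":[0,0,0]}]' --fingers -1 --grip_force 20

```text
schema error: expected keys dp, yaw
```

Run:
```python
from h import *
s=r.sense();p=s["eef_pos"];yaw=s["tcp_rot"][2];print(p,yaw,s["contact_force"],s["opening"],s["grasp_force"])
A=np.array([522.5,-176.5]);d0=p[:2]-A;a0=np.arctan2(d0[1],d0[0]);print(np.hypot(*d0),np.degrees(a0))
for k in range(0,61,6):
    t=np.radians(k);d=110*np.array([np.cos(a0+t)-np.cos(a0),np.sin(a0+t)-np.sin(a0)])
    c,S=np.cos(yaw),np.sin(yaw);print(k,(d@[c,S]).round(1),(d@[S,-c]).round(1))
```

```text
[ 630.91932947 -183.75293639  190.35114847] -0.05697047139708267 [-0.08763161 -0.09264588 -0.27643772] 1.0008050295822455 0.0
108.66165877980995 -3.8272178415260605
0 0.0 0.0
6 -0.5 -11.5
12 -2.2 -22.9
18 -5.0 -34.0
24 -9.1 -44.8
30 -14.2 -55.1
36 -20.4 -64.9
42 -27.5 -73.9
48 -35.6 -82.1
54 -44.5 -89.4
60 -54.1 -95.8
```

Emit:
carry_out --targets '[{"dp":[1,1,20],"yaw":0},{"dp":[1,1,45],"yaw":0},{"dp":[1,1,65],"yaw":0},{"dp":[1,1,80],"yaw":0},{"dp":[1,1,92],"yaw":0},{"dp":[1,1,100],"yaw":0},{"dp":[1,1,104],"yaw":0},{"dp":[1,1,104],"yaw":0}]'

```text
clock: 3.02
eef_pos: [632.7, -184.0, 86.4]
tcp_rot: [3.142, -0.0, -0.056]
contact_force: [0.9, -1.1, -0.1]
opening: 0.999
grasp_force: 0.0
```

Emit:
carry_out --targets '[{"dp":[0,0,0],"yaw":0},{"dp":[0,0,0],"yaw":0},{"dp":[0,0,0],"yaw":0},{"dp":[0,0,0],"yaw":0},{"dp":[0,0,0],"yaw":0},{"dp":[0,0,0],"yaw":0},{"dp":[0,0,0],"yaw":0},{"dp":[0,0,0],"yaw":0}]' --fingers -1 --grip_force 20

```text
clock: 4.03
eef_pos: [632.7, -184.1, 86.5]
tcp_rot: [3.141, -0.0, -0.056]
contact_force: [-1.3, -0.5, 5.2]
opening: 0.207
grasp_force: 21.0
```

Run:
```python
from h import *
s=r.sense();print(s["eef_pos"],s["tcp_rot"],s["contact_force"],s["wrist_torque"],s["opening"],s["grasp_force"],s["clock"])
```

```text
[ 632.7286261  -184.07746816   86.52820277] [ 3.14147717e+00 -3.00342478e-04 -5.58738774e-02] [-1.34967898 -0.47689073  5.22735667] [-0.15705488  0.24598771  0.11816999] 0.20712805440753426 20.97974270582199 4.025
```

Peg gripped (opening 17.6 mm, 21 N). Turning the first 30°.

Emit:
carry_out --targets '[{"dp":[-0.2,-5.8,0],"yaw":-3},{"dp":[-0.6,-11.5,0],"yaw":-6},{"dp":[-1.4,-17.2,0],"yaw":-9},{"dp":[-2.4,-22.9,0],"yaw":-12},{"dp":[-3.7,-28.5,0],"yaw":-15},{"dp":[-5.4,-34,0],"yaw":-18},{"dp":[-7.3,-39.4,0],"yaw":-21},{"dp":[-9.5,-44.7,0],"yaw":-24},{"dp":[-12,-49.9,0],"yaw":-27},{"dp":[-14.7,-55,0],"yaw":-30},{"dp":[-14.7,-55,0],"yaw":-30}]'

```text
clock: 5.4
eef_pos: [621.2, -127.4, 86.5]
tcp_rot: [-3.141, -0.001, 0.468]
contact_force: [-0.0, 3.9, 4.8]
opening: 0.204
grasp_force: 21.2
```

Run:
```python
from h import *
s=r.sense();print(s["eef_pos"],s["tcp_rot"],s["contact_force"],s["wrist_torque"],s["opening"],s["grasp_force"],s["clock"])
d=s["eef_pos"][:2]-[522.5,-176.5];print(np.hypot(*d),np.degrees(np.arctan2(d[1],d[0])))
```

```text
[ 621.18843223 -127.36879492   86.50521318] [-3.14099190e+00 -7.48668004e-04  4.67822372e-01] [-0.01682591  3.88946871  4.80071821] [ 0.55771391  0.06638506 -0.05074549] 0.20402743494978495 21.174205541610718 5.4
110.24192472754466 26.46603112250859
```

Going well, same arc again.

Emit:
carry_out --targets '[{"dp":[-0.2,-5.8,0],"yaw":-3},{"dp":[-0.6,-11.5,0],"yaw":-6},{"dp":[-1.4,-17.2,0],"yaw":-9},{"dp":[-2.4,-22.9,0],"yaw":-12},{"dp":[-3.7,-28.5,0],"yaw":-15},{"dp":[-5.4,-34,0],"yaw":-18},{"dp":[-7.3,-39.4,0],"yaw":-21},{"dp":[-9.5,-44.7,0],"yaw":-24},{"dp":[-12,-49.9,0],"yaw":-27},{"dp":[-14.7,-55,0],"yaw":-30},{"dp":[-14.7,-55,0],"yaw":-30},{"dp":[-14.7,-55,0],"yaw":-30}]'

```text
clock: 6.9
eef_pos: [583.2, -84.2, 86.5]
tcp_rot: [-3.14, -0.002, 0.99]
contact_force: [-0.6, 10.6, 6.6]
opening: 0.202
grasp_force: 21.4
```

Run:
```python
from h import *
s=r.sense();print(s["eef_pos"],s["tcp_rot"],s["contact_force"],s["wrist_torque"],s["opening"],s["grasp_force"],s["clock"])
d=s["eef_pos"][:2]-[522.5,-176.5];print(np.hypot(*d),np.degrees(np.arctan2(d[1],d[0])))
a=r.grab_frame("scene")[160:265,215:365];b=r.grab_frame("side")[195:300,180:330]
cv2.imwrite("pics/d.png",np.vstack([cv2.resize(x[:,:,::-1],None,fx=2.85,fy=2.85,interpolation=2) for x in (a,b)]))
```

```text
[583.22809962 -84.2339204   86.46414601] [-3.14044231e+00 -1.88358678e-03  9.90020804e-01] [-0.62449609 10.59249144  6.63257871] [1.44441918 0.10384922 0.12684911] 0.201970414111403 21.368431448936462 6.9
110.45782691809252 56.64770882096998
```

View pics/d.png

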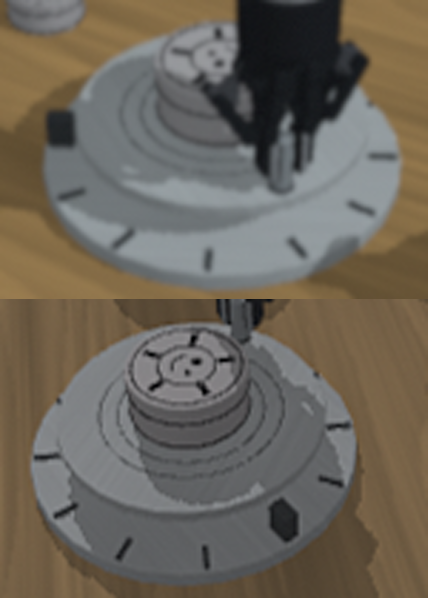

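Peg stands by the fourth tick ((297,247) in the upper crop); box still central. Release, let it settle, then lift.

Emit:
carry_out --targets '[{"dp":[0,0,0],"yaw":0},{"dp":[0,0,0],"yaw":0},{"dp":[0,0,0],"yaw":0},{"dp":[0,0,0],"yaw":0},{"dp":[0,0,0],"yaw":0},{"dp":[0,0,0],"yaw":0},{"dp":[0,0,0],"yaw":0},{"dp":[0,0,0],"yaw":0}]' --fingers 1

```text
clock: 8.0
eef_pos: [583.1, -85.8, 86.3]
tcp_rot: [3.142, 0.0, 0.991]
contact_force: [0.5, 0.1, -0.0]
opening: 1.004
grasp_force: 0.0
```

Emit:
carry_out --targets '[{"dp":[0,0,-5],"yaw":0},{"dp":[0,0,-15],"yaw":0},{"dp":[0,0,-35],"yaw":0},{"dp":[0,0,-60],"yaw":0},{"dp":[0,0,-90],"yaw":0},{"dp":[0,0,-120],"yaw":0},{"dp":[0,0,-150],"yaw":0},{"dp":[0,0,-180],"yaw":0},{"dp":[0,0,-200],"yaw":0},{"dp":[0,0,-200],"yaw":0},{"dp":[0,0,-200],"yaw":0}]'

```text
clock: 9.38
eef_pos: [582.6, -85.7, 285.7]
tcp_rot: [-3.141, 0.0, 0.991]
contact_force: [-1.0, -1.1, -0.2]
opening: 1.001
grasp_force: 0.0
```

Run:
```python
from h import *
s=r.sense();print(s["eef_pos"],s["contact_force"],s["opening"],s["clock"])
a=r.grab_frame("scene")[160:265,215:365];b=r.grab_frame("side")[195:300,180:330]
cv2.imwrite("pics/e.png",np.vstack([cv2.resize(x[:,:,::-1],None,fx=2.85,fy=2.85,interpolation=2) for x in (a,b)]))
```

```text
[582.60707462 -85.71808329 285.70434203] [-0.96753697 -1.05069943 -0.20951847] 1.0012921084008761 9.375
```

View pics/e.png

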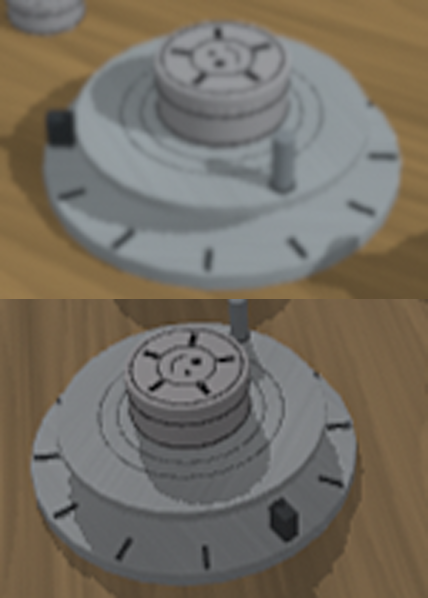

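Peg free with its top at crop (284,133), in line with the fourth tick (297,247); box central. Checking the angle numerically, then handing in.

Run:
```python
from h import *
A=np.array([522.5,-176.5])
an=lambda p:np.degrees(np.arctan2(*(p[:2]-A)[::-1]))
P=plane("scene",(215+284/2.85,160+133/2.85),112);a=an(P)
post=an(np.array([584.9,-302]))
print(P,np.hypot(*(P[:2]-A)),a-post,"lid",plane("scene",(215+222/2.85,160+57/2.85),116))
if abs(a-post-120)<8: print(r.sign_off())
```

```text
[580.7 -84.9 112. ] 108.5255730231359 121.13222201053412 lid [ 522.4 -174.5  116. ]
the job is handed in; nothing more can be done
None
```

The wheel is turned from click 2 to click 4 (peg measured about 121° from the home post, 120° wanted), let go and settled, with the box still in the middle; handed in at about 9.5 s.

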